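# Fit the support post into the microscope stand column

### The job

The blue-collared stand column is missing its support post. Take the chrome post with the blue cap out of the white rack, start it in the blue-collared column so that it stands partway in by itself on the stiff brake plunger and let go of it, then press down on its cap from above until it is fully home, with only the blue cap left showing above the collar. Leave the orange-capped and green-capped posts standing in the rack.

Things in the scene. Friction and masses are not known exactly. Their poses are not given: they have to be found in the camera images.
- blue_post_center (a point): Post to fit: plain round chrome rod, 20 mm diameter, 140 mm long, about 0.2 kg; its top 25 mm is a blue cap of the same diameter, flat on top. Point: its centre, 70 mm from either end; z along it, to the cap. It stands loose in one of three holes (50 mm deep, 80 mm apart in a row) of a white rack whose top is 60 mm above the bench; its own top is at 150 mm. It lifts out freely.
- column_mouth (a point): Centre of the rim, 130 mm above the bench, of the fixed pale grey column with a BLUE collar; z up. Collar: funnel, 56 mm wide at the rim, narrowing in 24 mm to a 24 mm bore. A brake plunger in it, its top 60 to 75 mm below the rim at first, bears the post, yields at 7 N, stays where left, stops hard 115 mm below the rim: the home post's top is 25 mm above the rim. Press with 10 to 20 N.
- orange_post_center (a point): Centre of a like post (20 mm diameter, 140 mm long) with an orange cap, in another hole of the rack; to be left there. (A like column with an ORANGE collar also stands on the bench; it is not to be used.)
- green_post_center (a point): Centre of a like post (20 mm diameter, 140 mm long) with a green cap, in another hole of the rack; to be left there.

How it is judged:
On the way:
1. the blue-capped post stands partway in the blue-collared column (foot 45 to 97 mm below the rim), let go (z of blue_post_center in the frame of column_mouth between -0.027 and 0.025 m and horizontal distance between blue_post_center and column_mouth below 0.02 m and contact force between the fingers and blue_post below 0.1 N), for 0.2 s.
At the end, for the whole second after the job is handed in: The blue-capped post is in the blue-collared column, cap up, within 10 mm of fully home, its centre within 15 mm of the bore's axis and within 10 degrees of upright; the orange-capped and green-capped posts are within 30 mm of where they stood (z of blue_post_center in the frame of column_mouth below -0.035 m and horizontal distance between blue_post_center and column_mouth below 0.015 m and angle between blue_post_center's own z axis and vertical below 0.175 rad and distance of each of orange_post_center, green_post_center from where it was at the start of the episode below 0.03 m); the robot touches nothing.
It fails at once if one of the other posts is pulled or knocked out of place (more than 40 mm) (distance of any of orange_post_center, green_post_center from where it was at the start of the episode above 0.04 m).
It also fails if it takes over 45 s, if anything falls off the work surface, if the arm or the gripper's body presses on something with over 40 N, if the wrist force passes 120 N, or if a joint passes its speed limit or range.

### The arm

A 6-joint arm with a two-finger parallel gripper is mounted at the origin on the work surface. World frame = base frame: x ahead of the robot, y to its left, z up, the work surface at z = 0. Lengths are in m, angles in rad, forces in N, time in s.
With the tool pointing down it reaches from about 0.3 to 0.75 m from the base axis. Payload 8.5 kg.
Tool frame: the origin (TCP) lies at the very end of the fingers, on their centre line; the grasp point (between the pads) lies 19 mm behind it (robot.pinch_z is the distance from the TCP to the grasp point, in m); z points along the fingers, x is the direction in which the jaws open and shut, and the axes are right-handed (so a half turn about z gives the same grasp; the last joint's range is limited). The gripper opens to 88 mm and grips with 3 to 60 N. Pads are 18 mm wide; open, the fingers measure 123 mm over their backs; the gripper's body (75 mm by 187 mm) begins 45 mm behind the grasp point.
Start: joints at [-1.424, 0.381, 1.297, -0, 1.464, -0.215], TCP at [0.195, -0.514, 0.239] pointing down, gripper open.
Joint ranges: [-3.11, 3.11], [-0.89, 2.33], [0.22, 2.48], [-1.42, 4.56], [0.17, 2.85], [-2.88, 2.88]. Speed limits (rad/s): [2.39, 2.39, 3.14, 3.14, 3.14, 3.14].

### API

Orientations are given as a unit quaternion [w, x, y, z].
In Python, from cell import robot, cams gives the robot as it stands.
- The arm moves only by the shell command python3 -m handwheel 'ROWS' [FORCE]. ROWS is JSON, a list of rows, each a list of 5 numbers: the shift along the tool's x, y, z normalised to -1 to 1, where 1 is 0.03 m, then the turn about the tool's z normalised to -1 to 1, where 1 is pi rad, then the opening, from -1 (shut) to 1 (fully open), so that 0 is half open. A call has 1 to 8 rows; each row shifts and turns the commanded pose from where the row before left it, along the tool's axes as they then stand; what a row does not reach is not made up. A row lasts 1/10 s, in which the tool goes at most 50 mm and 8.59 degrees, less where a joint would pass 70% of its speed; a pose out of reach is approached as far as the arm can. A call with a number of a shift or a turn outside -1 to 1 is refused whole. A call with a gripper value outside its range is refused whole. The fingers move at their own pace and stop on an object; FORCE is the grip in N (left out, the last holds). Time passes only in rows, so rows that do not move let the fingers close. It gives the time, the measured TCP pose, the force and the opening at its end, in the units of the state.
- robot.state(): the state, without advancing time (a new reading comes with each control period).
- cams.capture(name): name is "side" or "top" or "wrist"; returns the picture (400x640x3 uint8, red, green, blue); there is no depth.
- cams.camera_model(name): a dict with "mtx" (3x3 intrinsics, pixels), "cam_to_world" (4x4, takes a point from camera to world coordinates). Camera axes: x right, y up, looking along -z (the intrinsics and any distortion apply to the point x, -y, -z); pixel columns grow to the right and rows downward; lengths in m; the calibration is good to about 2 mm. The wrist camera is an equidistant fisheye: a pixel r from the principal point sees the ray r / f radians off the axis. A picture is of the moment at which its call begins: read the wrist's pose just before it. camera_model takes no time and is no camera call; for the wrist camera it gives the pose at the moment of the call.
- robot.job_done(): hands the job in, once; it reports no verdict.
The state is a dict: "time_s": time; "joint_positions": joint angles; "joint_velocities": joint speeds; "tau": joint torques, N m; "ee_pos": TCP position; "ee_rot": TCP orientation; "wrist_force": force on the tool from outside, world axes, zero at the start; "moment": the same for the moment, N m; "gripper_width": finger opening in m.
Only numpy, scipy, OpenCV 4.12 (cv2) and the standard library are available. Lean on these libraries where they do the work, as an engineer would, in place of code of your own. Each camera call takes 0.05 s, during which the arm holds its last target. There are 200 camera calls.

## Working session

There is one attempt and no reset: what is moved stays moved. The work goes in short steps, Python scripts to look and compute and a shell command to move; the robot and the scene stay as the last step left them, time stands still between calls to the robot, and variables do not carry over. Pictures are saved under pics/ and viewed, about 8 in all and at most 12, crops included, and the job is handed in when it is done.

```bash
mkdir -p pics
python3 - <<'E'
from cell import robot,cams
import cv2,numpy as np
s=robot.state();print(s)
for n in("top","side"):
    cv2.imwrite(f"pics/{n}0.png",cams.capture(n)[:,:,::-1]);m=cams.camera_model(n);print(n,{k:np.round(v,4).tolist() if not isinstance(v,str) else v for k,v in m.items()})
E
```

```text
{'time_s': 0.0, 'joint_positions': array([-1.42428712e+00,  3.81199287e-01,  1.29824741e+00,  2.64863775e-05,
        1.46356768e+00, -2.15296946e-01]), 'joint_velocities': array([ 1.59300918e-03,  1.19347439e-03, -4.25221237e-05, -2.54647539e-04,
        1.73485542e-03, -1.77117883e-04]), 'tau': array([-4.67404443e-04, -4.37934208e+01, -2.24563068e+01,  7.12340791e-02,
        3.51271906e-02, -1.36981225e-04]), 'ee_pos': array([ 0.19464584, -0.51411877,  0.2381405 ]), 'ee_rot': array([-5.28627185e-04,  8.22788150e-01, -5.68347741e-01, -4.75448786e-04]), 'wrist_force': array([ 0.06486754,  0.69799728, -0.87161652]), 'moment': array([-0.01149268, -0.01485108,  0.00298244]), 'gripper_width': 0.08769367886376277}
top {'mtx': [[503.6821, 0.0, 315.3196], [0.0, 503.6821, 199.5088], [0.0, 0.0, 1.0]], 'cam_to_world': [[-0.0102, 0.9933, -0.115, 0.397], [-0.9997, -0.0127, -0.0207, -0.0056], [-0.0221, 0.1147, 0.9932, 1.2812], [0.0, 0.0, 0.0, 1.0]]}
side {'mtx': [[430.579, 0.0, 311.7858], [0.0, 430.579, 204.5257], [0.0, 0.0, 1.0]], 'cam_to_world': [[-0.8667, 0.327, -0.3768, 0.1296], [-0.4989, -0.5724, 0.6507, 0.6759], [-0.0029, 0.7519, 0.6593, 0.8453], [0.0, 0.0, 0.0, 1.0]]}
```

View pics/top0.png

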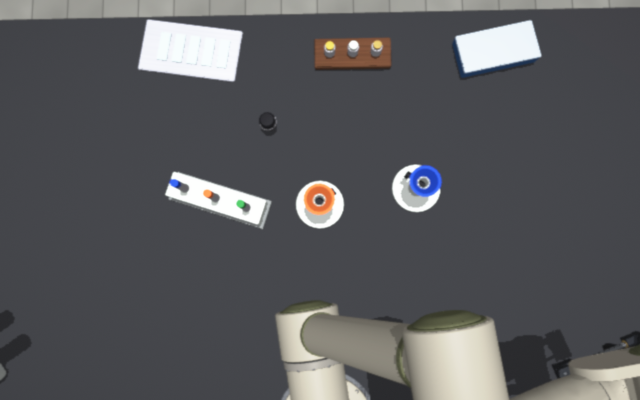

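View pics/side0.png

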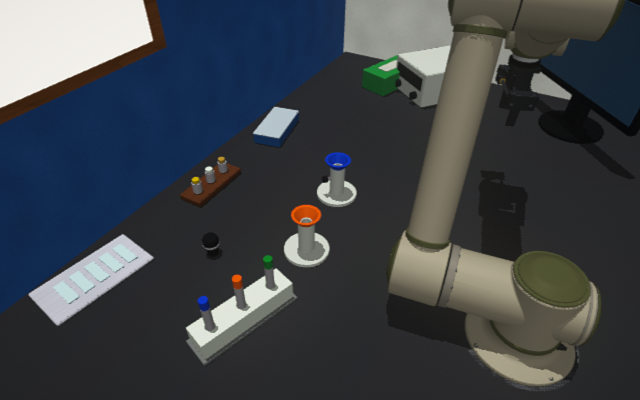

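The top view shows the rack with the blue (176,183), orange (209,195) and green (241,204) caps, the orange collar at (319,199) and the blue collar at (425,181). The side view agrees: blue cap at (203,303), blue collar at (338,160).

```bash
cat > h.py <<'E'
import cv2,numpy as np
from cell import robot,cams
def ray(n,uv,M=None):
    m=M or cams.camera_model(n);K=np.array(m["mtx"]);T=np.array(m["cam_to_world"])
    x,y=(uv[0]-K[0,2])/K[0,0],(uv[1]-K[1,2])/K[1,1]
    if n=="wrist":
        r=np.hypot(x,y);k=np.sin(r)/max(r,1e-9);d=np.array([x*k,-y*k,-np.cos(r)])
    else: d=np.array([x,-y,-1.])
    return T[:3,3],T[:3,:3]@d
def onz(n,uv,z,M=None):
    o,d=ray(n,uv,M);return o+d*(z-o[2])/d[2]
def mask(im,c):
    h=cv2.cvtColor(im,cv2.COLOR_RGB2HSV);lo,hi={"blue":(110,128),"orange":(4,16),"green":(50,75)}[c]
    return cv2.inRange(h,(lo,150,60),(hi,255,255))
def blobs(im,c,amin=15):
    out=[]
    for k in cv2.findContours(mask(im,c),cv2.RETR_EXTERNAL,cv2.CHAIN_APPROX_NONE)[0]:
        if cv2.contourArea(k)>=amin: out.append((k,cv2.contourArea(k)))
    return out
def tri(a,b):
    (o,d),(p,e)=a,b
    t=np.linalg.lstsq(np.c_[d,-e],p-o,rcond=None)[0];x,y=o+t[0]*d,p+t[1]*e
    return (x+y)/2,np.linalg.norm(x-y)
E
python3 - <<'E'
from h import *
for n in("top","side"):
    im=cv2.imread(f"pics/{n}0.png")[:,:,::-1].copy()
    for c in("blue","orange","green"):
        for k,a in blobs(im,c):
            x,y,w,h=cv2.boundingRect(k)
            if y<100 or (n=="side" and (x<180 or x>360 or y<140)): continue
            big=a>300 or w>18
            m=cv2.moments(k);ctr=(m["m10"]/m["m00"],m["m01"]/m["m00"])
            if big:
                e=cv2.fitEllipse(cv2.convexHull(k));print(n,c,a,(x,y,w,h),np.round(e[0],1),"rim",onz(n,e[0],.13).round(4))
            else: print(n,c,a,(x,y,w,h),np.round(ctr,1),"cap",onz(n,ctr,.1375 if n=="side" else .147).round(4))
E
```

```text
top blue 41.5 (170, 180, 10, 7) [174.5 183. ] cap [0.5706 0.3401 0.147 ]
top blue 721.5 (410, 165, 32, 31) [425.1 180.2] rim [ 0.5717 -0.2346  0.13  ]
top orange 35.0 (204, 190, 9, 8) [207.8 193.5] cap [0.5453 0.2632 0.147 ]
top orange 623.5 (305, 185, 30, 29) [319.1 198.4] rim [0.5328 0.0096 0.13  ]
side blue 122.5 (197, 296, 13, 15) [203.2 302.7] cap [0.5737 0.3397 0.1375]
side blue 324.5 (325, 152, 26, 18) [337.6 160.2] rim [ 0.5701 -0.2327  0.13  ]
side orange 114.0 (232, 274, 11, 15) [236.9 281.1] cap [0.5488 0.2633 0.1375]
side orange 494.0 (291, 204, 31, 23) [305.7 214.8] rim [0.5323 0.0106 0.13  ]
side orange 536.5 (180, 164, 60, 39) [209.3 182.7] rim [0.8209 0.0291 0.13  ]
side green 87.0 (263, 255, 9, 14) [267.4 261.4] cap [0.5243 0.1872 0.1375]
```

```bash
python3 -m handwheel '[[0,0,0,-0.041,1],[0,0,0,-0.041,1],[0,0,0,-0.041,1],[0,0,0,-0.041,1],[0,0,0,-0.041,1],[0,0,0,-0.041,1],[0,0,0,-0.041,1]]' && python3 -m handwheel '[[0.1,-1,0,0,1],[0.1,-1,0,0,1],[0.1,-1,0,0,1],[0.1,-1,0,0,1],[0.1,-1,0,0,1],[0.1,-1,0,0,1],[0.1,-1,0,0,1],[0.1,-1,0,0,1]]'
```

```text
time_s: 0.8
ee_pos: [0.1946, -0.5142, 0.2384]
ee_rot: [-0.0, 0.989, -0.15, -0.0]
wrist_force: [-0.3, -0.0, 0.1]
gripper_width: 0.0877
time_s: 1.6
ee_pos: [0.2904, -0.2916, 0.2385]
ee_rot: [-0.0, 0.988, -0.153, -0.0]
wrist_force: [-0.1, 0.5, -0.6]
gripper_width: 0.088
```

```bash
python3 -m handwheel '[[0.1,-1,0,0,1],[0.1,-1,0,0,1],[0.1,-1,0,0,1],[0.1,-1,0,0,1],[0.1,-1,0,0,1],[0.1,-1,0,0,1],[0.1,-1,0,0,1],[0.1,-1,0,0,1]]' && python3 -m handwheel '[[0.1,-1,0,0,1],[0.1,-1,0,0,1],[0.1,-1,0,0,1],[0.1,-1,0,0,1],[0.1,-1,0,0,1],[0.1,-1,0,0,1],[0.1,-1,0,0,1],[0,0,0,0,1]]'
python3 - <<'E'
from h import *
s=robot.state();print(s["ee_pos"]);M=cams.camera_model("wrist");im=cams.capture("wrist");cv2.imwrite("pics/w1.png",im[:,:,::-1])
print(np.round(M["mtx"],1).tolist(),np.round(M["cam_to_world"],3).tolist())
for c in("blue","orange","green"):
    for k,a in blobs(im,c,40):
        m=cv2.moments(k);u=(m["m10"]/m["m00"],m["m01"]/m["m00"]);print(c,a,np.round(u,1),cv2.boundingRect(k),onz("wrist",u,.148,M).round(4))
E
```

```text
time_s: 2.4
ee_pos: [0.3858, -0.0701, 0.2386]
ee_rot: [-0.0, 0.988, -0.153, -0.0]
wrist_force: [0.2, -0.8, -0.0]
gripper_width: 0.0882
time_s: 3.2
ee_pos: [0.4697, 0.1247, 0.2382]
ee_rot: [-0.0, 0.988, -0.152, -0.0]
wrist_force: [-0.9, -0.1, -1.2]
gripper_width: 0.0884
[0.46969811 0.12468923 0.23822949]
[[309.7, 0.0, 319.2], [0.0, 309.7, 197.0], [0.0, 0.0, 1.0]] [[0.954, 0.284, 0.097, 0.495], [-0.3, 0.904, 0.305, 0.205], [-0.001, -0.32, 0.948, 0.384], [0.0, 0.0, 0.0, 1.0]]
orange 1010.5 [393.6 286.1] (378, 254, 38, 53) [0.511  0.0238 0.148 ]
orange 1488.5 [595.6 199.3] (582, 149, 31, 109) [0.7654 0.0336 0.148 ]
orange 164.5 [356.4  14.3] (348, 1, 24, 21) [0.5407 0.2582 0.148 ]
green 432.0 [358.8 104. ] (346, 93, 26, 23) [0.5216 0.1907 0.148 ]
```

View pics/w1.png

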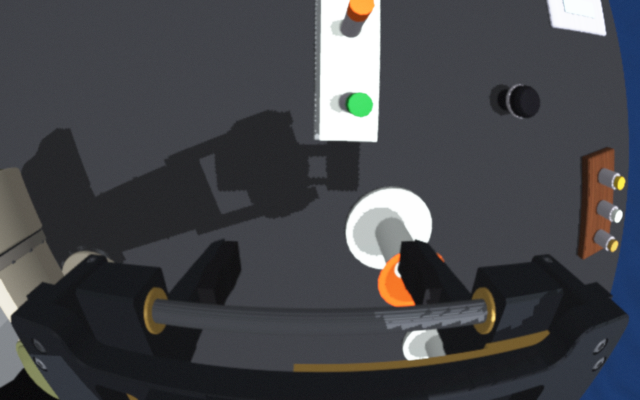

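The wrist view shows the green cap at (359,104) and the orange one at (357,14), with the rack ahead of the fingers. Green agrees with the fixed cameras to 4 mm. I move on and look again.

```bash
python3 -m handwheel '[[0.2,-1,0,0,1],[0.2,-1,0,0,1],[0.2,-1,0,0,1],[0.2,-1,0,0,1],[0.2,-1,0,0,1],[0,0,0,0,1]]'
python3 - <<'E'
from h import *
s=robot.state();M=cams.camera_model("wrist");im=cams.capture("wrist")
p=s["ee_pos"];print(p)
for c in("blue","orange","green"):
    for k,a in blobs(im,c,40):
        m=cv2.moments(k);u=(m["m10"]/m["m00"],m["m01"]/m["m00"]);w=onz("wrist",u,.148,M);d=w-p;print(c,a,np.round(u,1),w.round(4),"rows x,y",np.round([(d[0]*.953-d[1]*.303)/.03,(-d[0]*.303-d[1]*.953)/.03],2))
E
```

```text
time_s: 3.85
ee_pos: [0.5439, 0.2574, 0.2379]
ee_rot: [0.0, 0.988, -0.152, -0.0]
wrist_force: [-0.1, -0.9, -0.7]
gripper_width: 0.0877
[0.54390927 0.25741193 0.23785461]
blue 426.5 [321.   89.2] [0.5719 0.3422 0.148 ] rows x,y [ 0.03 -2.98]
orange 274.0 [370.8 358. ] [0.5427 0.0645 0.148 ] rows x,y [1.91 6.14]
orange 541.0 [570.5 248.7] [0.7994 0.1161 0.148 ] rows x,y [9.54 1.91]
orange 507.0 [320.  187.9] [0.548  0.2689 0.148 ] rows x,y [ 0.01 -0.4 ]
green 490.5 [319.3 271.3] [0.524 0.195 0.148] rows x,y [-0.    2.18]
```

```bash
python3 -m handwheel '[[0.02,-1,0,0,1],[0,-1,0,0,1],[0,-0.95,0,0,1],[0,0,0,0,1],[0,0,1,0,1],[0,0,1,0,1],[0,0,1,0,1],[0,0,0.9,0,1]]' && python3 -m handwheel '[[0,0,0.35,0,1],[0,0,0,0,1],[0,0,0,0,-1],[0,0,0,0,-1],[0,0,0,0,-1],[0,0,0,0,-1],[0,0,0,0,-1],[0,0,0,0,-1]]' 25
```

```text
time_s: 4.7
ee_pos: [0.5701, 0.338, 0.1208]
ee_rot: [0.0, 0.988, -0.154, -0.0]
wrist_force: [0.1, -0.9, -1.5]
gripper_width: 0.088
time_s: 5.5
ee_pos: [0.5705, 0.3405, 0.1114]
ee_rot: [-0.0, 0.988, -0.153, 0.0]
wrist_force: [0.6, -0.0, -0.1]
gripper_width: 0.0422
```

```bash
python3 -m handwheel '[[0,0,0,0,-1],[0,0,0,0,-1],[0,0,0,0,-1],[0,0,0,0,-1],[0,0,0,0,-1],[0,0,0,0,-1],[0,0,-0.5,0,-1],[0,0,-0.5,0,-1]]' 25 && python3 -m handwheel '[[0,0,-1,0,-1],[0,0,-1,0,-1],[0,0,-1,0,-1],[0,0,-1,0,-1],[0,0,-1,0,-1],[0,0,0,0,-1]]'
```

```text
time_s: 6.3
ee_pos: [0.5701, 0.3403, 0.1408]
ee_rot: [0.001, 0.988, -0.153, -0.001]
wrist_force: [-0.2, 0.4, -2.3]
gripper_width: 0.0194
time_s: 6.9
ee_pos: [0.5712, 0.3408, 0.2953]
ee_rot: [-0.002, 0.988, -0.153, 0.003]
wrist_force: [-0.6, 0.2, -2.2]
gripper_width: 0.0191
```

```bash
python3 -m handwheel '[[0.24,0.76,0,0,-1],[0.24,0.76,0,0,-1],[0.24,0.76,0,0,-1],[0.24,0.76,0,0,-1],[0.24,0.76,0,0,-1],[0.24,0.76,0,0,-1],[0.24,0.76,0,0,-1],[0.24,0.76,0,0,-1]]' && python3 -m handwheel '[[0.24,0.76,0,0,-1],[0.24,0.76,0,0,-1],[0.24,0.76,0,0,-1],[0.24,0.76,0,0,-1],[0.24,0.76,0,0,-1],[0.24,0.76,0,0,-1],[0.24,0.76,0,0,-1],[0.24,0.76,0,0,-1]]' &&  python3 -m handwheel '[[0.24,0.76,0,0,-1],[0.24,0.76,0,0,-1],[0.24,0.76,0,0,-1],[0.24,0.76,0,0,-1],[0.24,0.76,0,0,-1],[0.24,0.76,0,0,-1],[0.24,0.76,0,0,-1],[0,0,0,0,-1]]'
python3 - <<'E'
from h import *
s=robot.state();p=s["ee_pos"];d=np.array([.571,-.2337])-p[:2];print(p,"rows x,y",np.round([(d[0]*.953-d[1]*.303)/.03,(-d[0]*.303-d[1]*.953)/.03],2))
E
```

```text
time_s: 7.7
ee_pos: [0.5696, 0.1482, 0.2893]
ee_rot: [0.0, 0.988, -0.153, -0.001]
wrist_force: [-0.6, -0.0, -2.5]
gripper_width: 0.0192
time_s: 8.5
ee_pos: [0.5693, -0.0429, 0.2894]
ee_rot: [-0.0, 0.988, -0.153, -0.002]
wrist_force: [-0.6, 0.9, -2.7]
gripper_width: 0.019
time_s: 9.3
ee_pos: [0.5691, -0.2118, 0.2888]
ee_rot: [-0.0, 0.988, -0.155, -0.002]
wrist_force: [-0.6, -0.2, -2.0]
gripper_width: 0.0189
[ 0.56908575 -0.21178078  0.28879236] rows x,y [0.28 0.68]
```

```bash
python3 -m handwheel '[[0.28,0.68,0,0,-1],[0,0,0,0,-1],[0,0,0.5,0,-1],[0,0,0.4,0,-1],[0,0,0,0,-1],[0,0,0,0,-1]]'
python3 - <<'E'
from h import *
p=robot.state()["ee_pos"];print(p)
a=cams.capture("side");w=cams.capture("wrist");t=cams.capture("top")
A=cv2.resize(a[60:220,240:440],None,fx=3,fy=3,interpolation=cv2.INTER_CUBIC)
B=cv2.resize(t[100:240,350:500],None,fx=3,fy=3)
cv2.imwrite("pics/s2.png",A[:,:,::-1]);cv2.imwrite("pics/w2.png",w[:,:,::-1])
E
```

```text
time_s: 9.9
ee_pos: [0.5715, -0.2308, 0.2641]
ee_rot: [-0.0, 0.988, -0.153, -0.0]
wrist_force: [0.3, -0.1, -2.3]
gripper_width: 0.0193
[ 0.57153679 -0.23081925  0.264093  ]
```

View pics/s2.png

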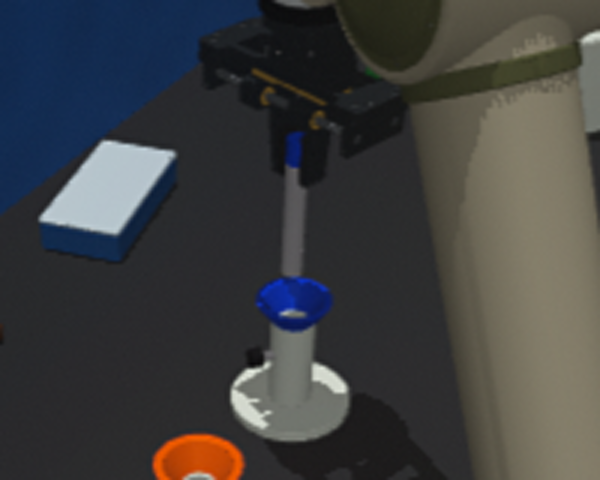

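View pics/w2.png

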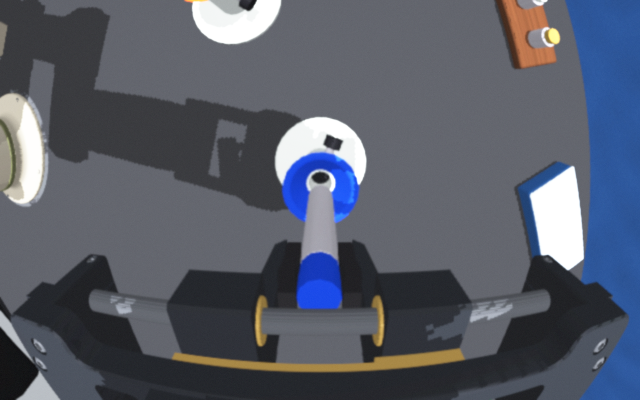

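The side crop shows the post held upright, with its foot just above the funnel. The wrist view has the foot at (320,180), over the bore. I lower it in stages.

```bash
python3 -m handwheel '[[0,0.09,0,0,-1],[0,0,0.4,0,-1],[0,0,0.4,0,-1],[0,0,0.4,0,-1],[0,0,0.4,0,-1],[0,0,0.4,0,-1],[0,0,0.4,0,-1],[0,0,0,0,-1]]'; python3 -m handwheel '[[0,0,0.2,0,-1],[0,0,0.2,0,-1],[0,0,0,0,-1]]'
```

```text
time_s: 10.85
ee_pos: [0.5702, -0.2338, 0.1901]
ee_rot: [-0.001, 0.988, -0.153, -0.002]
wrist_force: [0.7, 0.4, -1.5]
gripper_width: 0.0191
time_s: 11.15
ee_pos: [0.5705, -0.2339, 0.1795]
ee_rot: [-0.0, 0.988, -0.153, -0.001]
wrist_force: [-0.5, 0.2, -1.8]
gripper_width: 0.0193
```

```bash
python3 -m handwheel '[[0,0,0.15,0,-1],[0,0,0.1,0,-1],[0,0,0,0,-1]]'; python3 -m handwheel '[[0,0,0.1,0,-1],[0,0,0.1,0,-1],[0,0,0,0,-1]]'; python3 -m handwheel '[[0,0,0.1,0,-1],[0,0,0,0,-1]]'
```

```text
time_s: 11.45
ee_pos: [0.5706, -0.234, 0.1723]
ee_rot: [-0.0, 0.988, -0.153, -0.0]
wrist_force: [-0.2, -0.5, -2.1]
gripper_width: 0.0191
time_s: 11.75
ee_pos: [0.5709, -0.2342, 0.1671]
ee_rot: [0.0, 0.988, -0.153, 0.001]
wrist_force: [0.2, -1.4, 0.5]
gripper_width: 0.0187
time_s: 11.95
ee_pos: [0.5709, -0.2342, 0.1639]
ee_rot: [0.0, 0.988, -0.153, 0.0]
wrist_force: [-0.1, -0.3, 2.7]
gripper_width: 0.0189
```

```bash
python3 -m handwheel '[[0,0,0.05,0,-1],[0,0,0,0,-1],[0,0,0,0,0],[0,0,0,0,0],[0,0,0,0,0],[0,0,0,0,0],[0,0,0,0,0]]'
python3 - <<'E'
from h import *
p=robot.state()["ee_pos"];M=cams.camera_model("wrist")
a=cams.capture("side");w=cams.capture("wrist")
A=cv2.resize(a[60:220,240:440],None,fx=2,fy=2,interpolation=cv2.INTER_CUBIC)
W=w[200:400,120:520];W=cv2.copyMakeBorder(W,0,120,0,0,cv2.BORDER_CONSTANT)
cv2.imwrite("pics/s3.png",np.hstack([A,W])[:,:,::-1])
E
```

```text
time_s: 12.65
ee_pos: [0.5707, -0.2339, 0.1621]
ee_rot: [-0.0, 0.988, -0.153, -0.0]
wrist_force: [-1.0, 0.7, -0.3]
gripper_width: 0.0437
```

View pics/s3.png

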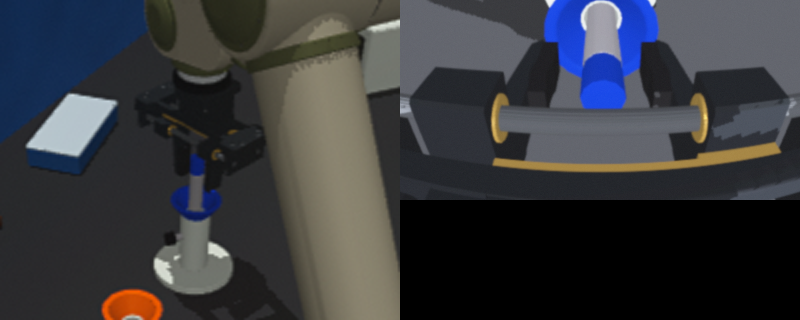

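The post stands free between the open fingers. I lift off, shut the fingers and locate the cap.

```bash
python3 -m handwheel '[[0,0,-0.3,0,0],[0,0,-0.5,0,0],[0,0,-0.6,0,0],[0,0,-0.6,0,0],[0,0,-0.6,0,0],[0,0,0,0,-1],[0,0,0,0,-1],[0,0,0,0,-1]]'; python3 -m handwheel '[[0,0,0,0,-1],[0,0,0,0,-1],[0,0,0,0,-1]]' 40
python3 - <<'E'
from h import *
p=robot.state()["ee_pos"];M=cams.camera_model("wrist")
a=cams.capture("side");w=cams.capture("wrist")
for n,im,z in(("side",a,.1885),("wrist",w,.200)):
    for k,ar in blobs(im,"blue",30):
        m=cv2.moments(k);u=(m["m10"]/m["m00"],m["m01"]/m["m00"]);q=onz(n,u,z,M if n=="wrist" else None)
        if abs(q[0]-.57)<.06 and abs(q[1]+.234)<.06: print(n,ar,np.round(u,1),cv2.boundingRect(k),q.round(4))
A=cv2.resize(a[60:220,240:440],None,fx=2,fy=2,interpolation=cv2.INTER_CUBIC)
W=w[80:400,120:520]
cv2.imwrite("pics/s4.png",np.hstack([A,W])[:,:,::-1]);print(p)
E
```

```text
time_s: 13.55
ee_pos: [0.5704, -0.2338, 0.2392]
ee_rot: [-0.0, 0.988, -0.153, -0.001]
wrist_force: [-0.5, -0.3, 0.4]
gripper_width: 0.0222
time_s: 13.85
ee_pos: [0.5707, -0.234, 0.2399]
ee_rot: [-0.0, 0.988, -0.153, -0.0]
wrist_force: [0.2, 0.4, -0.8]
gripper_width: 0.0006
side 55.5 [338.  141.8] (335, 137, 7, 11) [ 0.5735 -0.2371  0.1885]
wrist 4830.0 [318.4 195.1] (279, 154, 84, 86) [ 0.5769 -0.2122  0.2   ]
[ 0.57065545 -0.23399173  0.239873  ]
```

View pics/s4.png

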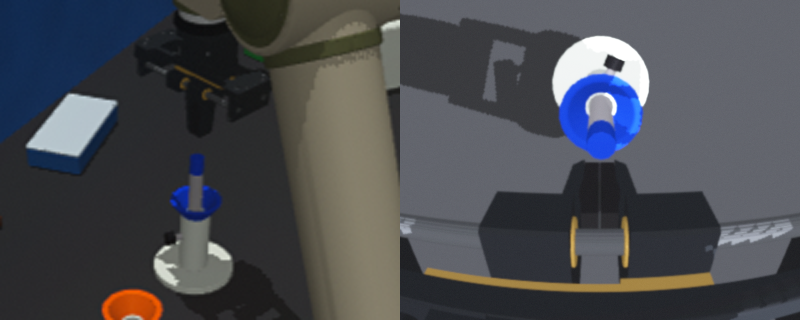

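The post stands alone, partway in; the cap top is at about wrist pixel (321,226).

```bash
python3 - <<'E'
from h import *
M=cams.camera_model("wrist");print(onz("wrist",(321,226),.2,M).round(4))
E
python3 -m handwheel '[[0,0,0.5,0,-1],[0,0,0.4,0,-1],[0,0,0.2,0,-1],[0,0,0,0,-1]]'
```

```text
[ 0.5721 -0.2331  0.2   ]
time_s: 14.35
ee_pos: [0.5705, -0.2339, 0.2063]
ee_rot: [-0.0, 0.988, -0.153, -0.001]
wrist_force: [0.7, -0.8, 0.2]
gripper_width: 0.0006
```

```bash
python3 -m handwheel '[[0.05,0,0.15,0,-1],[0,0,0.15,0,-1],[0,0,0.1,0,-1],[0,0,0.1,0,-1]]'; python3 -m handwheel '[[0,0,0.15,0,-1],[0,0,0.15,0,-1],[0,0,0.15,0,-1],[0,0,0.15,0,-1]]'
```

```text
time_s: 14.75
ee_pos: [0.5724, -0.2346, 0.1927]
ee_rot: [0.0, 0.988, -0.153, 0.001]
wrist_force: [0.1, -0.4, 3.6]
gripper_width: 0.0003
time_s: 15.15
ee_pos: [0.5722, -0.2345, 0.1739]
ee_rot: [0.0, 0.988, -0.153, 0.0]
wrist_force: [0.0, -0.5, 3.9]
gripper_width: 0.0003
```

```bash
python3 -m handwheel '[[0,0,0.15,0,-1],[0,0,0.15,0,-1],[0,0,0.12,0,-1]]'; python3 -m handwheel '[[0,0,0.08,0,-1],[0,0,0,0,-1]]';python3 -m handwheel '[[0,0,0.05,0,-1],[0,0,0,0,-1]]'
```

```text
time_s: 15.45
ee_pos: [0.5721, -0.2344, 0.1612]
ee_rot: [-0.0, 0.988, -0.153, -0.0]
wrist_force: [-0.6, 0.1, 4.8]
gripper_width: 0.0006
time_s: 15.65
ee_pos: [0.5719, -0.2343, 0.1586]
ee_rot: [-0.0, 0.988, -0.153, -0.001]
wrist_force: [-0.2, 0.1, 0.7]
gripper_width: 0.0003
time_s: 15.85
ee_pos: [0.572, -0.2344, 0.1575]
ee_rot: [-0.0, 0.988, -0.153, -0.0]
wrist_force: [-0.1, 0.3, 2.1]
gripper_width: 0.0005
```

```bash
for i in 1; do python3 -m handwheel '[[0,0,0.05,0,-1],[0,0,0,0,-1]]'; done; python3 -m handwheel '[[0,0,0.05,0,-1],[0,0,0,0,-1]]'; python3 -m handwheel '[[0,0,0.05,0,-1],[0,0,0,0,-1]]'
```

```text
time_s: 16.05
ee_pos: [0.5721, -0.2344, 0.1562]
ee_rot: [-0.0, 0.988, -0.153, -0.0]
wrist_force: [-0.1, 0.6, 3.8]
gripper_width: 0.0003
time_s: 16.25
ee_pos: [0.5724, -0.2347, 0.1554]
ee_rot: [0.0, 0.988, -0.153, 0.001]
wrist_force: [-0.8, 0.7, 6.4]
gripper_width: 0.0005
time_s: 16.45
ee_pos: [0.573, -0.235, 0.1553]
ee_rot: [0.001, 0.988, -0.153, 0.002]
wrist_force: [-0.5, -0.1, 14.3]
gripper_width: 0.0004
```

At 0.1553 m the force rises steeply to 14 N, so the post is on the hard stop. I back off and check.

```bash
python3 -m handwheel '[[0,0,-0.3,0,-1],[0,0,-0.6,0,-1],[0,0,-1,0,-1],[0,0,-1,0,-1],[0,0,0,0,-1],[0,0,0,0,-1]]'
python3 - <<'E'
from h import *
a=cams.capture("side");w=cams.capture("wrist");M=cams.camera_model("wrist")
for k,ar in [(k,r) for c in("orange","green") for k,r in blobs(a,c,60)]:
    m=cv2.moments(k);u=(m["m10"]/m["m00"],m["m01"]/m["m00"])
    if ar<200 and u[1]>200: print(np.round(u,1),onz("side",u,.1375).round(4))
A=cv2.resize(a[100:220,270:420],None,fx=2.67,fy=2.67,interpolation=cv2.INTER_CUBIC)[:320,:400]
cv2.imwrite("pics/s5.png",np.hstack([A,w[80:400,120:520]])[:,:,::-1])
E
```

```text
time_s: 17.05
ee_pos: [0.572, -0.2343, 0.2399]
ee_rot: [-0.0, 0.988, -0.153, -0.0]
wrist_force: [0.2, 0.1, -0.4]
gripper_width: 0.0007
[236.8 281.1] [0.5489 0.2633 0.1375]
[267.4 261.4] [0.5243 0.187  0.1375]
```

View pics/s5.png

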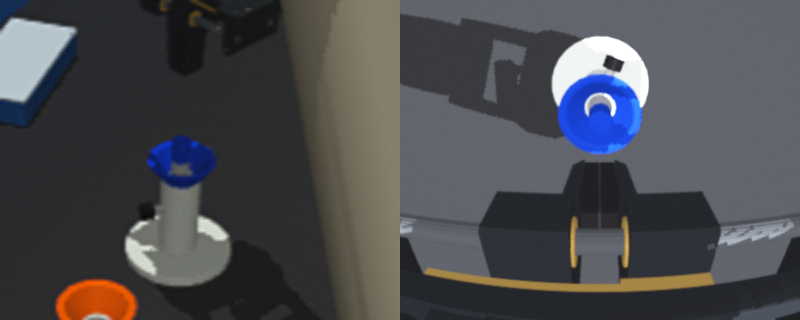

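The picture shows only the blue cap above the collar: side crop (181,145), wrist crop (600,118). The fingers are well clear, and the orange and green caps have not moved.

```bash
python3 -c "
from cell import robot
print(robot.job_done())"
```

```text
the job is handed in; nothing more can be done
None
```

The blue-capped post is fully home in the blue-collared column, and I handed the job in at about 17 s of the 45 s allowed. No verdict was reported.

- **Starting it:** I took the post from the rack and lowered it into the column until it rested on the plunger, foot about 68 mm below the rim. I then opened the fingers and lifted clear, and the pictures showed it standing by itself.
- **Pressing it home:** I pressed on the cap with shut fingers until the force rose to 14 N at a fingertip height of 0.1553 m. The expected height of the home post's top is 0.155 m.
- **Last checks:** The final pictures showed only the blue cap above the collar and the gripper clear. The orange and green caps were within about 0.2 mm of where they started in the side view.
- **Disagreements:** The side and top cameras differed by about 2 to 4 mm on positions. The force while pushing read about 4 to 5 N, below the 7 N yield; part of that is probably the post's own weight. No check failed.

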